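# Put the setting standards back into their fitted case

## Task

Put the three setting standards away in their case: press the thumb latch on the front of the case so that the clear lid springs open, then set the setting ring, the V-block and the pin gauge upright into their own nests, fully down on the nest floor. The plain seat ring and the bolt are workpieces: leave them standing where they are, and leave the lid open so that the set can be checked.

Things in the scene. Friction and masses are not known exactly. Their poses are not given: they have to be found in the camera images.
- setting_ring_mid (a point): Setting ring: plain grey steel ring, 76 mm outside diameter, bore 38 mm, 25 mm high, with a shallow groove round its outside, 0.55 kg; lies flat. The point is its centre (on the axis, 12.5 mm above its underside); z is its axis. It can be gripped across its 19 mm wall, one finger in the bore. The larger and thicker of the two rings.
- v_block_mid (a point): V-block: dark grey steel block with a V groove in its top, 42 mm (x) by 45 mm (y) by 35 mm high, 0.36 kg. The point is its centre, 17.5 mm above its underside. It can be gripped across the two flat faces that are 45 mm apart (along its y).
- pin_gauge_mid (a point): Pin gauge: smooth plain grey steel cylinder, 22 mm diameter, 45 mm high, no head, standing on its end, 0.08 kg. The point is its centre, 22.5 mm above its underside; z is its axis.
- ring_seat (a point): Centre of the floor of the setting ring's nest (z up, x along the case's depth, y along its length): a round recess, 82 mm across, 10 mm deep, with a 5 mm 45-degree lead-in (92 mm at the top), with a dark lining, in a grey block 102 mm square. The three nest blocks stand side by side along the case (pitch 102.5 mm) in any order, their tops flush with the case's rim, 29 mm above the bench.
- block_seat (a point): Centre of the floor of the V-block's nest: a rectangular recess, 50 mm along x by 53 mm along y, 12 mm deep, with a 5 mm 45-degree lead-in, in a like grey block. The V-block goes in with its own x along this x (either way round), standing on its base, groove up.
- pin_seat (a point): Centre of the floor of the pin gauge's nest: a round hole of 28 mm diameter, 22 mm deep, with a 5 mm 45-degree lead-in (38 mm at the top), in a like grey block.
- latch_pad (a point): Middle of the top of the latch's steel thumb pad (40 x 34 mm, z up, -x away from the case) at the middle of the case's front, 21 mm above the bench. Pressed straight down (4 to 6 mm, 3 to 5 N; its stop is at 6 to 9 mm) it draws its hook off the lid; it springs back when let go. The hook stands 9 mm above the case's rim in front of the middle nest, 60 to 71 mm from that nest's centre.
- lid (a joint): Hinge of the clear lid at the far long side of the case (case: wooden base 114 mm deep, 319 mm long, 29 mm high, lid to 57 mm, fixed), rad: 0 shut and latched, 1.92 fully open, leaning back. Once the latch is pressed a light spring swings it open in about 1.5 s and holds it; what stands over the case stops it until it is taken away.
- seat_ring_mid (a point): Seat ring, a workpiece that stays: plain turned grey ring, 54 mm outside diameter, 12 mm high. The point is its centre, 6 mm above its underside.
- bolt_mid (a point): Hexagon bolt, a workpiece that stays: 10 mm shank, 39 mm high, standing on its 19 mm hexagon head. The point is half-way up.
Things that resemble listed ones, but are neither listed nor needed, are in the scene too. Leave any red look-alike of the part that bears v_block_mid alone.

How it is judged:
By the outcome, as a careful person would: the job done as asked, in the order asked, and still so for the second after the job is handed in, with the robot touching nothing.
It also fails if it takes over 99 s, if anything falls off the work surface, if the arm or the gripper's body presses on something with over 40 N, if the wrist force passes 120 N, or if a joint passes its speed limit or range.

## Robot

A 7-joint arm with a two-finger parallel gripper is mounted at the origin on a cart in front of the work surface, level with it; the furniture and walls round the work are solid. World frame = base frame: x ahead of the robot, y to its left, z up, the work surface at z = 0. Lengths are in m, angles in rad, forces in N, time in s.
With the tool pointing down it reaches from about 0.4 to 0.85 m from the base axis. Payload 10.4 kg.
Tool frame: the origin (TCP) lies midway between the tips of the shut fingers; the grasp point (between the pads) lies 19 mm behind it; z points along the fingers, y is the line along which they close (so a half turn about z gives the same grasp; the last joint's range is limited). The gripper opens to 87 mm and grips with 3 to 60 N. Pads are 19 mm wide; open, the fingers measure 117 mm over their backs; the gripper's body (75 mm by 190 mm) begins 51 mm behind the grasp point.
Start: joints at [1.089, 0.332, -0.065, 1.46, 0.022, 1.35, -0.088], TCP at [0.277, -0.56, 0.223] pointing down, gripper open.
Joint ranges: [-2.6, 2.6], [-0.5, 2.12], [-1.47, 1.34], [0.16, 2.42], [-1.27, 4.41], [0.06, 2.06], [-2.6, 2.6]. Speed limits (rad/s): [2.22, 2.22, 2.79, 2.79, 3.14, 3.14, 3.14].

## Interface

Orientations are given as a unit quaternion [x, y, z, w].
In Python, from bench import r gives the robot as it stands.
- The arm moves only by the tool apply_moves, never from a script. Its argument "steps" is a list of rows, each a list of 7 numbers: the turn, a rotation vector about the tool's x, y, z in rad, then the shift along the tool's x, y, z in mm, then the opening, from -1 (shut) to 1 (fully open). In form: [[ax, ay, az, x, y, z, claw], ...]. A call has 1 to 20 rows; each row is the pose to reach, as a shift and turn from the pose commanded when the call began, along the tool's axes at that moment; what a row does not reach only later rows make up. A row lasts 1/12 s, in which the tool goes at most 41.7 mm and 7.16 degrees, less where a joint would pass 70% of its speed; a pose out of reach is approached as far as the arm can. A call with a gripper value outside its range is refused whole. The fingers move at their own pace and stop on an object; "force" is the grip in N (left out, the last holds). Time passes only in rows, so rows that repeat a pose let the fingers close. It gives the time, the measured TCP pose, the force, the opening and the grip force at its end, in the units of the state.
- r.read_state(): the state, without advancing time (a new reading comes with each control period).
- r.camera(name): name is "scene" or "top" or "wrist"; returns a dict with "pixels" (384x512x3 uint8, red, green, blue), "z_map" (384x512 float32, m along the optical axis (not along the pixel's ray), 0 where there is no reading), "fovy" (degrees; the focal length in pixels is half the picture's height over the tangent of half this angle, whatever the lens; pixels are square), "cx", "cy" (the principal point, pixels), "k1" (the pictures are not rectified: a ray, as slopes to the right and down, at radius r is drawn at 1 + k1 r^2 times it, then the intrinsics apply), "position" and "orientation" of the camera in the world. Camera axes: x right, y down, z forward; pixel columns grow to the right and rows downward; lengths in m; the calibration is good to about 2 mm. A picture is of the moment at which its call begins.
- r.close_job(): hands the job in; it is judged then, once.
The state is a dict: "time": time; "joint_positions": joint angles; "joint_vel": joint speeds; "joint_torque": joint torques, N m; "ee_pos": TCP position; "eef_rot": TCP orientation; "ft_force": force on the tool from outside, world axes, zero at the start; "torque": the same for the moment, N m; "width": finger opening in m; "grip_force": force on a finger pad.
Only numpy, scipy, OpenCV 4.12 (cv2) and the standard library are available. Lean on these libraries where they do the work, as an engineer would, in place of code of your own. Each camera call takes 0.05 s, during which the arm holds its last target. There are 200 camera calls.

## Working session

There is one attempt and no reset: what is moved stays moved. The work goes in short steps, Python scripts to look and compute and a tool call to move; the robot and the scene stay as the last step left them, time stands still between calls to the robot, and variables do not carry over. Pictures are saved under pics/ and viewed, at most 14 in all, crops included, and the job is handed in when it is done.

Besides the shell and the picture viewer there is one more tool, called after "Request:" as name(argument=value, ...), one argument or row to a line, values as JSON. apply_moves: Moves the arm, as the interface text tells. Its arguments: {"type":"object","properties":{"steps":{"type":"array","items":{"type":"array","items":{"type":"number"}}},"force":{"type":"number"}},"required":["steps"]}

```bash
ls; mkdir -p pics; cat > h.py <<'E'
import numpy as np, cv2
from scipy.spatial.transform import Rotation as R
from bench import r
def cloud(c):
    H,W=c["z_map"].shape; f=H/2/np.tan(np.radians(c["fovy"])/2)
    u,v=np.meshgrid(np.arange(W),np.arange(H))
    K=np.array([[f,0,c["cx"]],[0,f,c["cy"]],[0,0,1.]])
    p=cv2.undistortPoints(np.stack([u,v],-1).reshape(-1,1,2).astype(np.float64),K,np.array([c["k1"],0,0,0.])).reshape(H,W,2)
    z=c["z_map"]; P=np.dstack([p[...,0]*z,p[...,1]*z,z])
    P=R.from_quat(c["orientation"]).apply(P.reshape(-1,3)).reshape(H,W,3)+c["position"]
    P[z==0]=np.nan
    return P
def save(c,n,s=1.5): cv2.imwrite(f"pics/{n}.png",cv2.resize(c["pixels"][...,::-1],None,fx=s,fy=s))
E
python3 - <<'E'
from h import *
s=r.read_state(); print(s)
for n in("top","scene"):
    c=r.camera(n); save(c,n+"0"); np.save(n+"0.npy",cloud(c)); print(n,c["position"],c["orientation"],c["fovy"],c["k1"])
E
```

```text
pics
{'time': 0.0, 'joint_positions': array([ 1.08943937,  0.33284728, -0.06470222,  1.46096182,  0.0215979 ,
        1.34989297, -0.08850934]), 'joint_vel': array([-9.33290264e-06,  1.49366109e-03,  5.67709294e-04, -7.23233972e-05,
       -1.01901378e-03,  5.79970145e-04,  2.98175793e-04]), 'joint_torque': array([-6.39608788e-04, -6.23268127e+01,  2.39489641e-02, -3.89895058e+01,
       -6.15453394e-02,  3.98133975e-02,  1.74080110e-04]), 'ee_pos': array([ 0.27659255, -0.5600254 ,  0.22175951]), 'eef_rot': array([ 9.73806097e-01,  2.27378947e-01, -1.91780481e-04, -6.80479266e-04]), 'ft_force': array([ 0.75484653,  0.34978224, -0.44592224]), 'torque': array([-0.00310959,  0.02324125,  0.01540336]), 'grip_force': 0.0, 'width': 0.08700177365905207}
top [0.32365003 0.00859146 1.19975787] [ 0.71030236 -0.69971162  0.04675145 -0.06073313] 49.51256271748694 -0.02635780761223427
scene [-0.17608775  0.34937935  0.48279236] [-0.47354792  0.71920634 -0.43261344  0.2670959 ] 54.147583342243394 0.02130037004119077
```

View pics/top0.png

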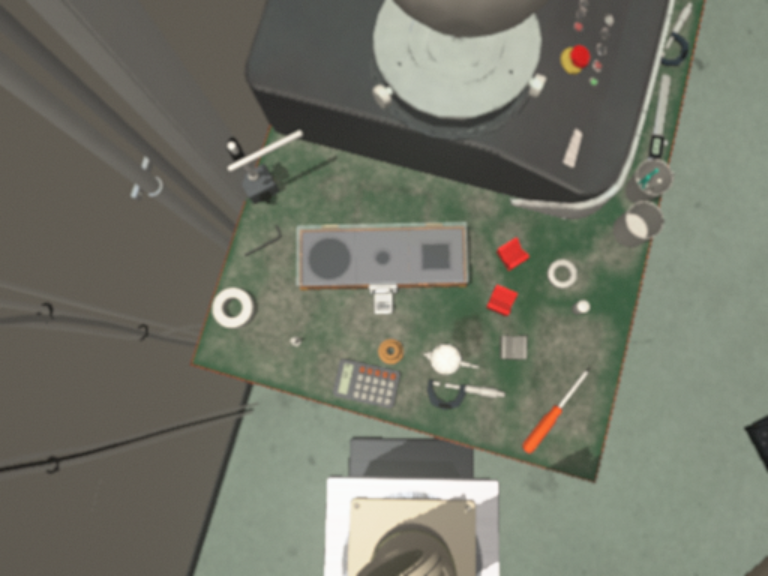

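View pics/scene0.png

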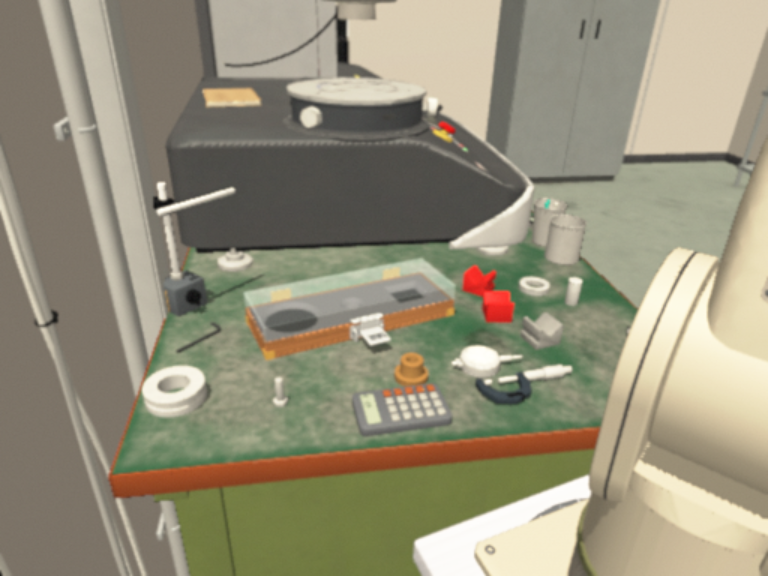

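The top view (768x576 picture) shows the setting ring at (232,308), the V-block at (514,347), the pin gauge at (583,307), the seat ring at (562,273) and the bolt at (295,341). The ring, pin and block nests are at (329,258), (383,257) and (436,256), and the latch pad is at (383,300). The red look-alikes are at (513,253) and (502,300). The scene view confirms all of this, with the lid shut.

```bash
python3 - <<'E'
from h import *
P=np.load("top0.npy"); im=cv2.imread("pics/top0.png")
def at(u,v,n,hw=2):
    q=P[int(v/1.5)-hw:int(v/1.5)+hw+1,int(u/1.5)-hw:int(u/1.5)+hw+1].reshape(-1,3); print(n,np.nanmedian(q,0).round(4))
for n,u,v in[("bench",300,400),("ringbore",232,308),("bolt",295,341),("v",514,347),("pin",583,307),("seat",562,273),("nr",329,258),("np",383,257),("nb",436,256),("pad",383,300),("rim?",310,284),("nblk",410,240),("bench2",480,320),("dial",445,360),("tool",250,185),("bar",265,150)]: at(u,v,n)
def clus(u,v,rad,lo,hi,n):
    c=np.nanmedian(P[int(v/1.5)-2:int(v/1.5)+3,int(u/1.5)-2:int(u/1.5)+3].reshape(-1,3),0)
    m=(np.hypot(P[...,0]-c[0],P[...,1]-c[1])<rad)&(P[...,2]>lo)&(P[...,2]<hi); q=P[m].astype(np.float32)
    (e,rr)=cv2.minEnclosingCircle(q[:,:2].copy()); print(n,len(q),"mec",np.round(e,4),round(rr,4),"mean",q.mean(0).round(4),"zmed",np.median(q[:,2]).round(4),"rect",cv2.minAreaRect(q[:,:2].copy()))
clus(232,308,.055,.018,.035,"ring")
clus(514,347,.045,.010,.05,"v")
clus(583,307,.03,.03,.06,"pin")
clus(562,273,.045,.008,.02,"seat")
clus(295,341,.02,.02,.05,"bolt")
m=(P[...,2]>.02)&(P[...,2]<.07)&(abs(P[...,0]-.44)<.12)&(abs(P[...,1]-.05)<.25)
E
```

```text
bench [ 0.2741  0.3373 -0.738 ]
ringbore [4.662e-01 3.568e-01 2.000e-04]
bolt [0.4015 0.2258 0.0291]
v [ 0.3975 -0.1865  0.0223]
pin [ 0.4729 -0.3111  0.0447]
seat [ 5.433e-01 -2.845e-01  5.000e-04]
nr [0.5551 0.1615 0.0572]
np [0.5591 0.0607 0.0573]
nb [ 0.5636 -0.0372  0.0561]
pad [0.4825 0.0607 0.0205]
rim? [0.5063 0.1979 0.0556]
nblk [0.5911 0.0107 0.056 ]
bench2 [ 0.4498 -0.127  -0.0008]
dial [ 0.3704 -0.0572  0.0181]
tool [0.6989 0.3216 0.0497]
bar [0.7196 0.2643 0.1775]
ring 418 mec [0.4633 0.3492] 0.0389 mean [0.464  0.3489 0.0249] zmed 0.0251 rect ((0.4644777476787567, 0.3493337631225586), (0.07548912614583969, 0.07416211068630219), 45.672054290771484)
v 259 mec [ 0.3969 -0.1847] 0.0298 mean [ 0.3965 -0.1854  0.0286] zmed 0.0294 rect ((0.396526038646698, -0.18482714891433716), (0.04446396604180336, 0.042268283665180206), 88.9261474609375)
pin 59 mec [ 0.4733 -0.3126] 0.011 mean [ 0.473  -0.3115  0.0437] zmed 0.0446 rect ((0.4737373888492584, -0.31196126341819763), (0.01959562860429287, 0.020639585331082344), 48.61900329589844)
seat 170 mec [ 0.5403 -0.2841] 0.0277 mean [ 0.5407 -0.2838  0.0117] zmed 0.0113 rect ((0.5401278138160706, -0.2841522991657257), (0.052624911069869995, 0.05363164842128754), 45.503883361816406)
bolt 14 mec [0.4031 0.2261] 0.0051 mean [0.4029 0.2255 0.036 ] zmed 0.0373 rect ((0.4027101397514343, 0.22601349651813507), (0.007886601611971855, 0.008599611930549145), 88.30370330810547)
```

```bash
cat >> h.py <<'E'
def go(x,y,z,yaw,s=None):
    """tool-frame turn and shift (mm) to a tool-down pose; yaw (deg) of tool x in world"""
    s=s or r.read_state(); C=R.from_quat(s["eef_rot"])
    T=R.from_euler("z",yaw,degrees=True)*R.from_euler("x",180,degrees=True)
    print("turn",(C.inv()*T).as_rotvec().round(3),"shift",(C.inv().apply(np.array([x,y,z])-s["ee_pos"])*1000).round(1))
E
python3 - <<'E'
from h import *
P=np.load("top0.npy")
m=(P[...,2]>.015)&(P[...,2]<.026)&(P[...,0]>.44)&(P[...,0]<.52)&(abs(P[...,1]-.06)<.04); q=P[m].astype(np.float32)
print("pad",cv2.minAreaRect(q[:,:2].copy()),np.median(q,0),len(q))
m=(P[...,2]>.05)&(P[...,2]<.062)&(P[...,0]>.48)&(P[...,0]<.66)&(abs(P[...,1]-.06)<.2); q=P[m].astype(np.float32)
print("lid",cv2.minAreaRect(q[:,:2].copy()),len(q))
m=(P[...,2]>.032)&(P[...,2]<.045)&(P[...,0]>.48)&(P[...,0]<.53)&(abs(P[...,1]-.06)<.03); q=P[m]; print("hook",q.mean(0),len(q))
go(.468,.06,.13,2.5)
E
```

```text
pad ((0.48367881774902344, 0.06694399565458298), (0.05008675530552864, 0.06331246346235275), 0.28713274002075195) [0.48183182 0.06088634 0.02093112] 175
lid ((0.5663098096847534, 0.06347528100013733), (0.11564838886260986, 0.31854739785194397), 1.8568065166473389) 4506
hook [0.50363687 0.06286469 0.03675203] 69
turn [-0.001  0.     0.415] shift [ 446.2 -471.    92.4]
```

Request:
apply_moves(
  steps=[
    [0, 0, 0.1, 0, 0, 0, -1],
    [0, 0, 0.2, 30, -30, 0, -1],
    [0, 0, 0.3, 55, -60, 10, -1],
    [0, 0, 0.42, 85, -90, 18, -1],
    [0, 0, 0.42, 112, -118, 24, -1],
    [0, 0, 0.42, 140, -148, 30, -1],
    [0, 0, 0.42, 168, -177, 36, -1],
    [0, 0, 0.42, 195, -206, 42, -1],
    [0, 0, 0.42, 223, -235, 48, -1],
    [0, 0, 0.42, 251, -265, 54, -1],
    [0, 0, 0.42, 279, -294, 60, -1],
    [0, 0, 0.42, 307, -324, 66, -1],
    [0, 0, 0.42, 335, -353, 72, -1],
    [0, 0, 0.42, 363, -383, 78, -1],
    [0, 0, 0.42, 390, -412, 84, -1],
    [0, 0, 0.42, 418, -441, 90, -1],
    [0, 0, 0.42, 446, -471, 92, -1],
    [0, 0, 0.42, 446, -471, 92, -1],
    [0, 0, 0.42, 446, -471, 92, -1],
    [0, 0, 0.42, 446, -471, 92, -1],
  ],
)

```text
time: 1.77
ee_pos: [0.4678, 0.059, 0.1302]
eef_rot: [1.0, 0.02, -0.0, 0.0]
ft_force: [-0.5, -0.7, -0.2]
width: 0.0004
grip_force: 0.0
```

```bash
python3 - <<'E'
from h import *
c=r.camera("wrist"); save(c,"w1",1.2); P=cloud(c)
s=r.read_state(); print(s["ee_pos"],c["position"],c["orientation"])
m=(P[...,2]>.016)&(P[...,2]<.025)&(P[...,0]>.44)&(P[...,0]<.51)&(abs(P[...,1]-.06)<.045); q=P[m].astype(np.float32)
print("pad",cv2.minAreaRect(q[:,:2].copy()),np.median(q,0),len(q),q.min(0),q.max(0))
go(.474,.061,.026,1.9)
E
```

```text
[0.46782749 0.0583184  0.13027484] [0.54000445 0.0615191  0.29379801] [ 0.71447788 -0.68698485 -0.09189254  0.09554546]
pad ((0.479737788438797, 0.06011032685637474), (0.04141680523753166, 0.04752776771783829), 2.700359344482422) [0.4771576  0.06014585 0.02250455] 1144 [0.4586458  0.03723712 0.01675195] [0.5014398  0.0848166  0.02476336]
turn [0.001 0.001 0.004] shift [  6.3  -2.5 104.3]
```

Request:
apply_moves(
  steps=[
    [0, 0, 0, 2, -1, 30, -1],
    [0, 0, 0, 5, -2, 60, -1],
    [0, 0, 0, 6, -2.5, 85, -1],
    [0, 0, 0, 6, -2.5, 100, -1],
    [0, 0, 0, 6, -2.5, 104, -1],
    [0, 0, 0, 6, -2.5, 106, -1],
    [0, 0, 0, 6, -2.5, 108, -1],
    [0, 0, 0, 6, -2.5, 110, -1],
    [0, 0, 0, 6, -2.5, 112, -1],
    [0, 0, 0, 6, -2.5, 113, -1],
    [0, 0, 0, 6, -2.5, 114, -1],
    [0, 0, 0, 6, -2.5, 114, -1],
  ],
)

```text
time: 2.82
ee_pos: [0.4744, 0.0619, 0.0169]
eef_rot: [1.0, 0.019, 0.0, 0.0]
ft_force: [-1.0, -1.6, 5.6]
width: 0.0002
grip_force: 2.4
```

```bash
python3 - <<'E'
from h import *
s=r.read_state(); print(s["ee_pos"],s["ft_force"])
c=r.camera("scene"); save(c,"s1",1.2)
E
```

```text
[0.47435729 0.06188503 0.01688797] [-0.96025316 -1.60610842  5.64309691]
```

View pics/s1.png

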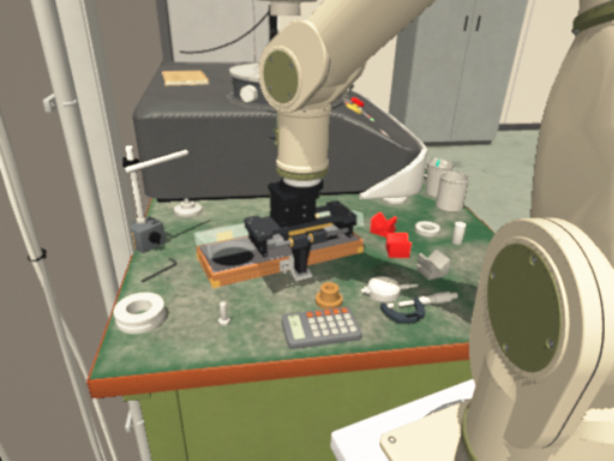

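The scene view shows the shut fingers on the latch pad around (300,270), with the lid around (220,235) still down. I'll press a little further and check the lid height.

Request:
apply_moves(
  steps=[
    [0, 0, 0, 0, 0, 1, -1],
    [0, 0, 0, 0, 0, 2, -1],
    [0, 0, 0, 0, 0, 3, -1],
    [0, 0, 0, 0, 0, 3, -1],
    [0, 0, 0, 0, 0, 3, -1],
    [0, 0, 0, 0, 0, 3, -1],
  ],
)

```text
time: 3.37
ee_pos: [0.4746, 0.0619, 0.015]
eef_rot: [1.0, 0.019, 0.0, 0.001]
ft_force: [-9.0, -3.3, 24.6]
width: 0.0006
grip_force: 12.7
```

```bash
python3 - <<'E'
from h import *
s=r.read_state(); print(s["ee_pos"],s["ft_force"])
c=r.camera("scene"); save(c,"s2",1.2); P=cloud(c)
for y0 in(.12,.16,.2):
    m=(abs(P[...,1]-y0)<.02)&(P[...,0]>.49)&(P[...,0]<.72)&(P[...,2]>.035)&(P[...,2]<.25); q=P[m]; print(y0,len(q),np.nanpercentile(q,[2,50,98],axis=0).round(3).tolist() if len(q) else 0)
E
```

```text
[0.47455228 0.06187911 0.01499884] [-9.01202071 -3.2798446  24.60724724]
0.12 669 [[0.493, 0.101, 0.04], [0.645, 0.121, 0.104], [0.648, 0.139, 0.186]]
0.16 735 [[0.493, 0.141, 0.038], [0.643, 0.159, 0.096], [0.647, 0.179, 0.145]]
0.2 703 [[0.619, 0.181, 0.037], [0.642, 0.2, 0.094], [0.645, 0.219, 0.145]]
```

The lid has sprung open: its points stand at x≈0.645, up to z≈0.145. Next I back off and go above the setting ring.

Request:
apply_moves(
  steps=[
    [0, 0, 0, 0, 0, -5, -1],
    [0, 0, 0, -2, 0, -30, -1],
    [0, 0, 0, -5, 0, -70, 0],
    [0, 0, 0, -8, 0, -110, 1],
    [0, 0, 0, -9, -35, -115, 1],
    [0, 0, 0, -10, -70, -115, 1],
    [0, 0, 0, -10, -110, -115, 1],
    [0, 0, 0, -10, -150, -115, 1],
    [0, 0, 0, -10, -190, -115, 1],
    [0, 0, 0, -10, -230, -115, 1],
    [0, 0, 0, -10, -270, -115, 1],
    [0, 0, 0, -10, -288, -115, 1],
    [0, 0, 0, -10, -288, -115, 1],
    [0, 0, 0, -10, -288, -115, 1],
    [0, 0, 0, -10, -288, -115, 1],
  ],
)

```text
time: 4.67
ee_pos: [0.453, 0.3488, 0.1282]
eef_rot: [1.0, 0.019, -0.0, 0.0]
ft_force: [0.3, -0.4, 0.7]
width: 0.0796
grip_force: 0.0
```

```bash
python3 - <<'E'
from h import *
c=r.camera("top"); save(c,"t2"); np.save("t2.npy",cloud(c)); P=cloud(c); cv2.imwrite("pics/t2c.png",cv2.resize(c["pixels"][130:220,180:330,::-1],None,fx=5,fy=5,interpolation=cv2.INTER_CUBIC))
w=r.camera("wrist"); save(w,"w2",1.2); Q=cloud(w)
s=r.read_state(); print(s["time"],s["ee_pos"],s["ft_force"])
m=(Q[...,2]>.02)&(Q[...,2]<.035)&(np.hypot(Q[...,0]-.464,Q[...,1]-.349)<.055); q=Q[m].astype(np.float32)
print("ring wrist",len(q),cv2.minEnclosingCircle(q[:,:2].copy()) if len(q) else 0)
# nests: below rim inside the case
for n,cx,cy,rr in(("ring",.563,.166,.05),("pin",.5663,.0635,.025),("blk",.5696,-.039,.04)):
    m=(np.hypot(P[...,0]-cx,P[...,1]-cy)<rr)&(P[...,2]<.0225)&(P[...,2]>0); q=P[m].astype(np.float32); 
    print(n,len(q),np.median(q[:,2]) if len(q) else 0,q.mean(0),cv2.minAreaRect(q[:,:2].copy()) if len(q)>5 else 0)
m=(P[...,2]>.025)&(P[...,2]<.033)&(P[...,0]>.49)&(P[...,0]<.63)&(abs(P[...,1]-.063)<.18); q=P[m].astype(np.float32); print("case",cv2.minAreaRect(q[:,:2].copy()),np.median(q[:,2]))
go(.464,.349,.012,1.9)
E
```

```text
4.7667 [0.45342331 0.34827131 0.12851805] [-1.36639302 -0.55177572  0.27368657]
ring wrist 3364 ((0.4645269513130188, 0.3484799265861511), 0.03815406188368797)
ring 564 0.01936225 [0.5629962  0.16706386 0.0191264 ] ((0.5641463398933411, 0.16774332523345947), (0.07979380339384079, 0.08339500427246094), 0.05861638858914375)
pin 73 0.0079539055 [0.5687304  0.06445801 0.00883592] ((0.5673441290855408, 0.064912810921669), (0.024617403745651245, 0.028075512498617172), 62.52956771850586)
blk 322 0.017496746 [ 0.5710241  -0.03884852  0.01754807] ((0.5707919001579285, -0.042873237282037735), (0.052934274077415466, 0.06625527888536453), 0.8199822902679443)
case ((0.5614656209945679, 0.06448375433683395), (0.13692358136177063, 0.32055529952049255), 0.13458152115345) 0.028856298
turn [ 0.    -0.     0.004] shift [ 10.5  -0.4 116.5]
```

View pics/t2c.png

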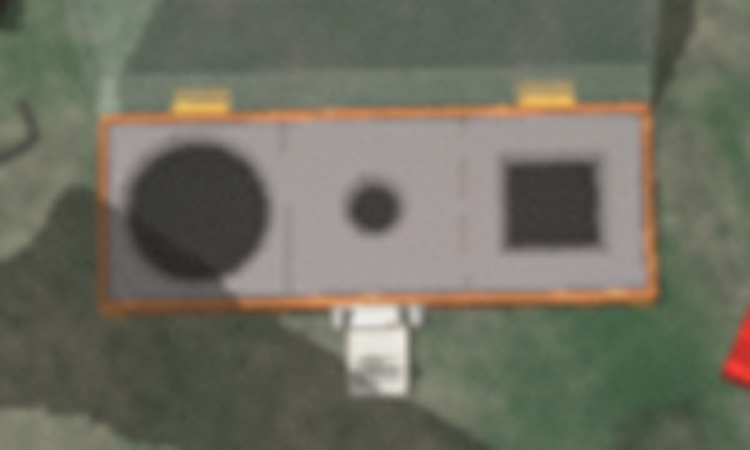

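The crop shows the case open with the lid folded back. The ring nest is at (197,210), the pin nest at (373,208) and the block nest at (552,204). The measured centres agree with the 102.5 mm pitch. Next: grip the ring across its outside.

Request:
apply_moves(
  steps=[
    [0, 0, 0, 10.5, 0, 0, 1],
    [0, 0, 0, 10.5, 0, 30, 1],
    [0, 0, 0, 10.5, 0, 60, 1],
    [0, 0, 0, 10.5, 0, 85, 1],
    [0, 0, 0, 10.5, 0, 100, 1],
    [0, 0, 0, 10.5, 0, 112, 1],
    [0, 0, 0, 10.5, 0, 116, 1],
    [0, 0, 0, 10.5, 0, 116, 0.5],
    [0, 0, 0, 10.5, 0, 116, 0.3],
    [0, 0, 0, 10.5, 0, 116, 0.3],
    [0, 0, 0, 10.5, 0, 116, 0.3],
    [0, 0, 0, 10.5, 0, 116, 0.3],
  ],
  force=55,
)

```text
time: 5.77
ee_pos: [0.4642, 0.3501, 0.0136]
eef_rot: [1.0, 0.019, 0.001, -0.0]
ft_force: [0.3, -2.9, 5.6]
width: 0.0742
grip_force: 55.0
```

Request:
apply_moves(
  steps=[
    [0, 0, 0, 0, 0, -10, 0.3],
    [0, 0, 0, 0, 0, -25, 0.3],
    [0, 0, 0, 0, 0, -45, 0.3],
    [0, 0, 0, 0, 0, -65, 0.3],
    [0, 0, 0, 0, 0, -75, 0.3],
    [0, 0, 0, 0, 0, -75, 0.3],
    [0, 0, 0, 0, 0, -75, 0.3],
  ],
)

```text
time: 6.35
ee_pos: [0.4633, 0.3498, 0.0874]
eef_rot: [1.0, 0.019, 0.0, 0.0]
ft_force: [-0.2, -0.3, -5.0]
width: 0.0734
grip_force: 54.9
```

```bash
python3 - <<'E'
from h import *
w=r.camera("wrist"); save(w,"w3",1.2)
s=r.read_state(); print(s["ee_pos"],s["ft_force"],s["torque"],s["width"])
go(.5637,.167,s["ee_pos"][2],1.9)
go(.5637,.167,.019+.012,1.9)
E
```

```text
[0.46292128 0.34944384 0.08660119] [-0.87846388 -0.67457111 -5.75519518] [ 0.04120611  0.04771899 -0.03723806] 0.07376660465764913
turn [0.001 0.001 0.006] shift [9.360e+01 1.862e+02 1.000e-01]
turn [0.001 0.001 0.006] shift [ 93.7 186.2  55.7]
```

View pics/w3.png

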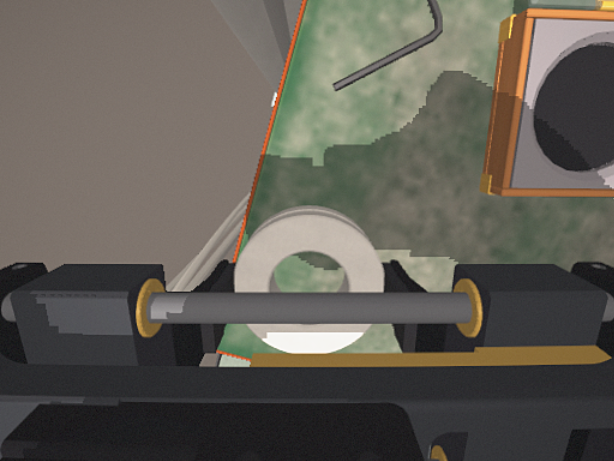

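The wrist picture shows the ring held level between the fingers, its centre near (310,280), with the case at upper right. I'll measure where it sits in the hand.

```bash
python3 - <<'E'
from h import *
w=r.camera("wrist"); Q=cloud(w); s=r.read_state(); p=s["ee_pos"]
m=(np.hypot(Q[...,0]-p[0],Q[...,1]-p[1])<.06)&(Q[...,2]>.06)&(Q[...,2]<.115); q=Q[m]
print(np.percentile(q[:,2],[5,25,50,75,95]).round(4))
t=q[abs(q[:,2]-np.percentile(q[:,2],60))<.004].astype(np.float32); 
A=np.c_[t[:,:2]-p[:2],np.ones(len(t))]; print("plane",np.linalg.lstsq(A,t[:,2],rcond=None)[0].round(4), "n",len(t), cv2.minEnclosingCircle(t[:,:2].copy()),p)
E
```

```text
[0.085  0.0986 0.0992 0.0997 0.1044]
plane [-0.0044 -0.002   0.0993] n 6901 ((0.470804899930954, 0.3493516445159912), 0.04572399705648422) [0.46273975 0.34926547 0.08619532]
```

Request:
apply_moves(
  steps=[
    [0, 0, 0, 10, 19, 0, 0.3],
    [0, 0, 0, 24, 47, 0, 0.3],
    [0, 0, 0, 40, 78, 0, 0.3],
    [0, 0, 0, 56, 110, 0, 0.3],
    [0, 0, 0, 71, 140, 0, 0.3],
    [0, 0, 0, 84, 166, 0, 0.3],
    [0, 0, 0, 91, 180, 0, 0.3],
    [0, 0, 0, 94, 186, 0, 0.3],
    [0, 0, 0, 94, 186, 10, 0.3],
    [0, 0, 0, 94, 186, 20, 0.3],
    [0, 0, 0, 94, 186, 25, 0.3],
    [0, 0, 0, 94, 186, 25, 0.3],
    [0, 0, 0, 94, 186, 25, 0.3],
  ],
)

```text
time: 7.53
ee_pos: [0.5634, 0.169, 0.0618]
eef_rot: [1.0, 0.02, -0.001, -0.0]
ft_force: [-0.6, -0.2, -4.2]
width: 0.0741
grip_force: 54.9
```

```bash
python3 - <<'E'
from h import *
w=r.camera("wrist"); save(w,"w4",1.2)
s=r.read_state(); print(s["ee_pos"],s["ft_force"],s["torque"],s["width"])
go(.5637,.167,.0315,1.9)
E
```

```text
[0.56394439 0.16890626 0.06238909] [-0.89456083 -0.59495082 -4.28385728] [0.0414522  0.00710916 0.05338   ] 0.07381460408193123
turn [-0.     0.     0.007] shift [-0.3  1.9 30.9]
```

View pics/w4.png

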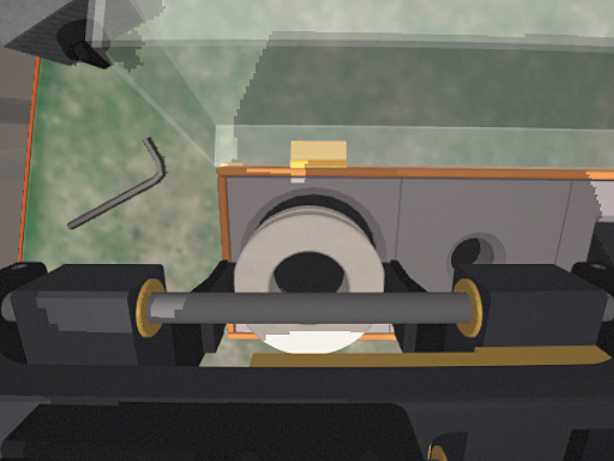

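The wrist view shows the ring at (308,283) centred over its nest. Lowering it now.

Request:
apply_moves(
  steps=[
    [0, 0, 0.005, 0, 2, 8, 0.3],
    [0, 0, 0.005, 0, 2, 16, 0.3],
    [0, 0, 0.005, 0, 2, 22, 0.3],
    [0, 0, 0.005, 0, 2, 26, 0.3],
    [0, 0, 0.005, 0, 2, 28, 0.3],
    [0, 0, 0.005, 0, 2, 30, 0.3],
    [0, 0, 0.005, 0, 2, 30, 0.3],
    [0, 0, 0.005, 0, 2, 30, 0.3],
  ],
)

```text
time: 8.25
ee_pos: [0.5648, 0.1659, 0.0327]
eef_rot: [1.0, 0.017, 0.0, -0.0]
ft_force: [-1.5, -0.3, -3.6]
width: 0.0738
grip_force: 54.9
```

```bash
python3 - <<'E'
from h import *
s=r.read_state(); print(s["ee_pos"],s["ft_force"],s["torque"],s["width"])
E
```

```text
[0.56475663 0.16590384 0.03274255] [-1.47296813 -0.34380653 -3.58784066] [0.10302195 0.16557714 0.00468662] 0.0738099178556128
```

Request:
apply_moves(
  steps=[
    [0, 0, 0, 0, 0, 1, 0.3],
    [0, 0, 0, 0, 0, 1.5, 0.3],
    [0, 0, 0, 0, 0, 1.5, 0.3],
    [0, 0, 0, 0, 0, 1.5, 1],
    [0, 0, 0, 0, 0, 1.5, 1],
    [0, 0, 0, 0, 0, 1.5, 1],
    [0, 0, 0, 0, 0, 1.5, 1],
    [0, 0, 0, 0, 0, -8, 1],
    [0, 0, 0, 0, 0, -30, 1],
    [0, 0, 0, 0, 0, -70, 1],
    [0, 0, 0, 0, 0, -100, 1],
    [0, 0, 0, 0, 0, -100, 1],
    [0, 0, 0, 0, 0, -100, 1],
  ],
)

```text
time: 9.33
ee_pos: [0.5658, 0.1662, 0.1351]
eef_rot: [1.0, 0.017, 0.002, -0.0]
ft_force: [-0.9, 0.2, -0.3]
width: 0.0872
grip_force: 0.0
```

```bash
python3 - <<'E'
from h import *
w=r.camera("wrist"); Q=cloud(w)
s=r.read_state(); print(s["ee_pos"],s["ft_force"])
m=(np.hypot(Q[...,0]-.564,Q[...,1]-.167)<.042)&(Q[...,2]>.035)&(Q[...,2]<.06); q=Q[m].astype(np.float32)
A=np.c_[q[:,:2]-[.564,.167],np.ones(len(q))]; print(len(q),np.median(q[:,2]),np.linalg.lstsq(A,q[:,2],rcond=None)[0].round(4),cv2.minEnclosingCircle(q[:,:2].copy()))
go(.473,-.312,.2,1.9); go(.3965,-.185,.2,1.9)
E
```

```text
[0.56485022 0.16573829 0.13324449] [-0.92702591 -0.20640187 -1.18665061]
3663 0.045338187 [ 0.0003 -0.0001  0.045 ] ((0.5649076700210571, 0.16544300317764282), 0.03828115016222)
turn [ 0.    -0.001  0.001] shift [-107.8  474.4  -66.9]
turn [ 0.    -0.001  0.001] shift [-180.   344.9  -67. ]
```

The ring is level in its nest, its top at 45 mm as it should be. On to the V-block.

Request:
apply_moves(
  steps=[
    [0, 0, 0, -15, 28, -25, 1],
    [0, 0, 0, -33, 56, -40, 1],
    [0, 0, 0, -50, 84, -40, 1],
    [0, 0, 0, -68, 112, -40, 1],
    [0, 0, 0, -86, 140, -40, 1],
    [0, 0, 0, -104, 168, -40, 1],
    [0, 0, 0, -122, 196, -40, 1],
    [0, 0, 0, -140, 224, -40, 1],
    [0, 0, 0, -158, 252, -40, 1],
    [0, 0, 0, -176, 280, -40, 1],
    [0, 0, 0, -194, 308, -40, 1],
    [0, 0, 0, -210, 335, -40, 1],
    [0, 0, 0, -210, 345, -30, 1],
    [0, 0, 0, -210, 345, -30, 1],
    [0, 0, 0, -210, 345, -30, 1],
    [0, 0, 0, -210, 345, -30, 1],
  ],
)

```text
time: 10.72
ee_pos: [0.3667, -0.1849, 0.1621]
eef_rot: [1.0, 0.018, -0.0, -0.0]
ft_force: [-0.1, 0.5, 0.3]
width: 0.0871
grip_force: 0.0
```

```bash
python3 - <<'E'
from h import *
w=r.camera("wrist"); save(w,"w5",1.2); Q=cloud(w)
s=r.read_state(); print(s["ee_pos"],s["ft_force"])
m=(np.hypot(Q[...,0]-.3965,Q[...,1]+.185)<.04)&(Q[...,2]>.008)&(Q[...,2]<.05); q=Q[m].astype(np.float32)
print(len(q),cv2.minAreaRect(q[:,:2].copy()))
t=q[q[:,2]>.0325]; print("top",len(t),cv2.minAreaRect(t[:,:2].copy()))
# height profile along world x and y
for a in(0,1):
    print([ (round(float(c),3),round(float(np.median(q[abs(q[:,a]-c)<.002,2])),4)) for c in np.arange(-.02,.021,.005)+(.3965,-.185)[a] if (abs(q[:,a]-c)<.002).any()])
E
```

```text
[ 0.36682935 -0.18489357  0.162349  ] [ 0.63528003 -0.2670924  -0.58088511]
1738 ((0.3973749279975891, -0.18611979484558105), (0.04498825967311859, 0.04210709407925606), 88.70378875732422)
top 799 ((0.39733797311782837, -0.18611758947372437), (0.04497361183166504, 0.04207432270050049), 88.76841735839844)
[(0.377, 0.0319), (0.382, 0.0326), (0.387, 0.0322), (0.392, 0.0322), (0.397, 0.0319), (0.402, 0.0318), (0.407, 0.0315), (0.412, 0.0321), (0.417, 0.0303)]
[(-0.205, 0.0363), (-0.2, 0.0342), (-0.195, 0.029), (-0.19, 0.0242), (-0.185, 0.0218), (-0.18, 0.0266), (-0.175, 0.0315), (-0.17, 0.0359), (-0.165, 0.0364)]
```

View pics/w5.png

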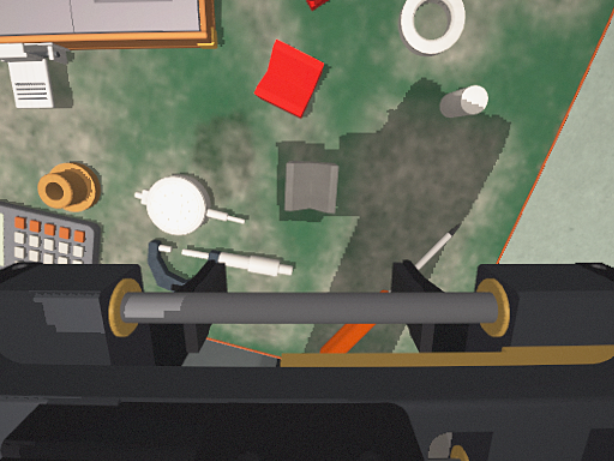

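The wrist view shows the V-block at (312,187) with its groove running along x and its 45 mm faces along y. Its yaw is about −1.3°. The micrometer at (255,262) and the dial stem at (235,218) are close by, so I'll check the finger footprints.

```bash
python3 - <<'E'
from h import *
w=r.camera("wrist"); Q=cloud(w)
for n,y0,y1 in(("left",-.15,-.12),("right",-.252,-.222)):
    m=(abs(Q[...,0]-.397)<.016)&(Q[...,1]>y0)&(Q[...,1]<y1); q=Q[m]; print(n,len(q),np.max(q[:,2]),q[q[:,2]>.008][:3])
go(.3974,-.1861,.0145,-1.3)
E
```

```text
left 15922 0.2869220245403697 [[ 0.40293392 -0.12034442  0.23943868]
 [ 0.40257336 -0.1200469   0.23853848]
 [ 0.40307235 -0.12122814  0.23970281]]
right 14392 0.27801930022731663 [[ 0.40656075 -0.23222554  0.23812587]
 [ 0.4067659  -0.23227375  0.23865099]
 [ 0.40663845 -0.23283254  0.23827461]]
turn [-0.     0.     0.059] shift [ 30.5   2.3 148. ]
```

Request:
apply_moves(
  steps=[
    [0, 0, 0.03, 15, 1, 10, 1],
    [0, 0, 0.058, 30.5, 2.3, 30, 1],
    [0, 0, 0.058, 30.5, 2.3, 60, 1],
    [0, 0, 0.058, 30.5, 2.3, 90, 1],
    [0, 0, 0.058, 30.5, 2.3, 120, 1],
    [0, 0, 0.058, 30.5, 2.3, 138, 1],
    [0, 0, 0.058, 30.5, 2.3, 146, 1],
    [0, 0, 0.058, 30.5, 2.3, 148, 1],
    [0, 0, 0.058, 30.5, 2.3, 148, 0.4],
    [0, 0, 0.058, 30.5, 2.3, 148, 0],
    [0, 0, 0.058, 30.5, 2.3, 148, -0.3],
    [0, 0, 0.058, 30.5, 2.3, 148, -0.3],
    [0, 0, 0.058, 30.5, 2.3, 148, -0.3],
    [0, 0, 0.058, 30.5, 2.3, 148, -0.3],
    [0, 0, 0.058, 30.5, 2.3, 148, -0.3],
  ],
  force=50,
)

```text
time: 12.07
ee_pos: [0.397, -0.1875, 0.0148]
eef_rot: [1.0, -0.012, 0.0, 0.0]
ft_force: [0.4, 1.6, 0.8]
width: 0.0484
grip_force: 0.9
```

Request:
apply_moves(
  steps=[
    [0, 0, 0, 0, 0, -10, -0.3],
    [0, 0, 0, 0, 0, -25, -0.3],
    [0, 0, 0, 0, 0, -50, -0.3],
    [0, 0, 0, 0, 0, -80, -0.3],
    [0, 0, 0, 0, 0, -85, -0.3],
    [0, 0, 0, 0, 0, -85, -0.3],
    [0, 0, 0, 0, 0, -85, -0.3],
  ],
)

```text
time: 12.65
ee_pos: [0.3964, -0.1874, 0.0991]
eef_rot: [1.0, -0.012, -0.0, 0.0]
ft_force: [-0.7, -0.3, -3.7]
width: 0.0442
grip_force: 50.0
```

```bash
python3 - <<'E'
from h import *
w=r.camera("wrist"); Q=cloud(w)
s=r.read_state(); p=s["ee_pos"]; print(p,s["ft_force"],s["torque"],s["width"],s["grip_force"])
m=(abs(Q[...,0]-p[0]-.005)<.03)&(abs(Q[...,1]-p[1])<.022)&(Q[...,2]>.07)&(Q[...,2]<.14); q=Q[m].astype(np.float32)
print(len(q),np.percentile(q[:,2],[5,50,95]).round(4),q.min(0),q.max(0))
go(.571,-.0385,p[2],1.9)
E
```

```text
[ 0.39595049 -0.18714315  0.09844066] [ 0.1579577   0.69954625 -4.38079917] [ 0.04341409  0.05512166 -0.03358719] 0.0446545509061572 49.99436795711517
3949 [0.0913 0.1105 0.1179] [ 0.37548405 -0.20914045  0.08423725] [ 0.4189336  -0.16514987  0.13986237]
turn [-0.001  0.002 -0.057] shift [ 171.4 -152.8   -0.2]
```

Request:
apply_moves(
  steps=[
    [0, 0, 0, 12, -11, 0, -0.3],
    [0, 0, -0.02, 35, -31, 0, -0.3],
    [0, 0, -0.04, 62, -55, 0, -0.3],
    [0, 0, -0.057, 90, -80, 0, -0.3],
    [0, 0, -0.057, 118, -105, 0, -0.3],
    [0, 0, -0.057, 145, -129, 0, -0.3],
    [0, 0, -0.057, 163, -145, 0, -0.3],
    [0, 0, -0.057, 171, -153, 0, -0.3],
    [0, 0, -0.057, 171, -153, 12, -0.3],
    [0, 0, -0.057, 171, -153, 26, -0.3],
    [0, 0, -0.057, 171, -153, 38, -0.3],
    [0, 0, -0.057, 171, -153, 40, -0.3],
    [0, 0, -0.057, 171, -153, 40, -0.3],
    [0, 0, -0.057, 171, -153, 40, -0.3],
  ],
)

```text
time: 13.87
ee_pos: [0.5712, -0.0392, 0.0595]
eef_rot: [1.0, 0.016, -0.0, 0.0]
ft_force: [-0.2, 0.4, -3.0]
width: 0.0448
grip_force: 50.0
```

```bash
python3 - <<'E'
from h import *
w=r.camera("wrist"); save(w,"w6",1.2); Q=cloud(w)
s=r.read_state(); p=s["ee_pos"]; print(p,s["ft_force"])
m=(abs(Q[...,0]-p[0]-.005)<.03)&(abs(Q[...,1]-p[1])<.02)&(Q[...,2]>.058)&(Q[...,2]<.085); q=Q[m]
for a in(-.018,.018): print(a,[(round(float(x),3),round(float(np.median(q[(abs(q[:,1]-p[1]-a)<.003)&(abs(q[:,0]-p[0]-x)<.003),2])),4)) for x in(-.015,-.01,0,.005,.01,.015,.018)])
go(.571,-.0385,.032,1.9)
E
```

```text
[ 0.57165053 -0.03909092  0.0600213 ] [ 0.43886103  0.44487952 -3.69966739]
-0.018 [(-0.015, 0.0777), (-0.01, nan), (0.0, 0.0771), (0.005, 0.0776), (0.01, 0.0777), (0.015, 0.0777), (0.018, 0.0779)]
0.018 [(-0.015, 0.0778), (-0.01, nan), (0.0, 0.0776), (0.005, 0.0776), (0.01, 0.0777), (0.015, 0.0777), (0.018, 0.0769)]
turn [ 0.    -0.001 -0.001] shift [-0.6 -0.6 28. ]
  return _methods._mean(a, axis=axis, dtype=dtype,
  ret = ret.dtype.type(ret / rcount)
```

View pics/w6.png

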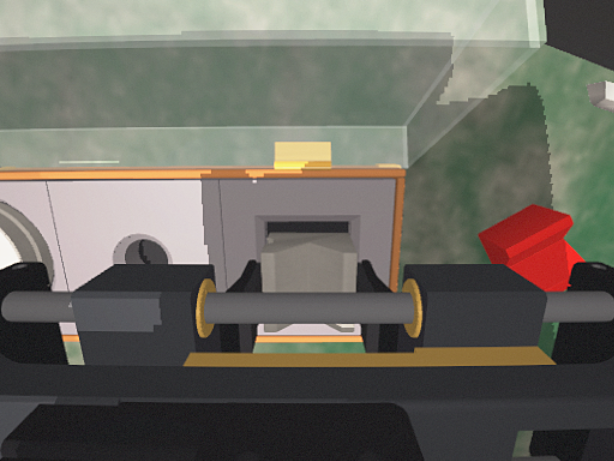

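The V-block is held level at (310,285), aligned over its nest. Lowering it in.

Request:
apply_moves(
  steps=[
    [0, 0, 0, -0.6, -0.6, 8, -0.3],
    [0, 0, 0, -0.6, -0.6, 14, -0.3],
    [0, 0, 0, -0.6, -0.6, 18, -0.3],
    [0, 0, 0, -0.6, -0.6, 21, -0.3],
    [0, 0, 0, -0.6, -0.6, 23, -0.3],
    [0, 0, 0, -0.6, -0.6, 24, -0.3],
    [0, 0, 0, -0.6, -0.6, 24, -0.3],
    [0, 0, 0, -0.6, -0.6, 24, -0.3],
  ],
)

```text
time: 14.58
ee_pos: [0.5711, -0.038, 0.0357]
eef_rot: [1.0, 0.016, 0.0, 0.0]
ft_force: [0.4, 0.3, -3.8]
width: 0.0445
grip_force: 50.0
```

Request:
apply_moves(
  steps=[
    [0, 0, 0, 0, 0, 0.5, -0.3],
    [0, 0, 0, 0, 0, 1, -0.3],
    [0, 0, 0, 0, 0, 1, -0.3],
    [0, 0, 0, 0, 0, 1, -0.3],
  ],
)

```text
time: 14.92
ee_pos: [0.5713, -0.038, 0.0352]
eef_rot: [1.0, 0.016, 0.0, 0.0]
ft_force: [-2.7, -1.1, 6.5]
width: 0.0446
grip_force: 50.0
```

Request:
apply_moves(
  steps=[
    [0, 0, 0, 0, 0, 0, 0.5],
    [0, 0, 0, 0, 0, 0, 0.5],
    [0, 0, 0, 0, 0, 0, 0.5],
    [0, 0, 0, 0, 0, 0, 0.5],
    [0, 0, 0, 0, 0, -8, 0.5],
    [0, 0, 0, 0, 0, -35, 0.5],
    [0, 0, 0, 0, 0, -70, 0.5],
    [0, 0, 0, 0, 0, -105, 0.5],
    [0, 0, 0, 0, 0, -105, 0.5],
    [0, 0, 0, 0, 0, -105, 0.5],
  ],
)

```text
time: 15.75
ee_pos: [0.5724, -0.038, 0.1423]
eef_rot: [1.0, 0.016, 0.002, 0.0]
ft_force: [-0.6, 0.0, -0.2]
width: 0.0653
grip_force: 0.0
```

```bash
python3 - <<'E'
from h import *
w=r.camera("wrist"); Q=cloud(w)
s=r.read_state(); print(s["ee_pos"],s["ft_force"],s["width"])
m=(abs(Q[...,0]-.571)<.03)&(abs(Q[...,1]+.038)<.03)&(Q[...,2]>.0335)&(Q[...,2]<.07); q=Q[m].astype(np.float32)
t=q[q[:,2]>.049]; A=np.c_[t[:,:2]-[.571,-.038],np.ones(len(t))]; print(len(q),cv2.minAreaRect(q[:,:2].copy()),np.percentile(q[:,2],95),np.linalg.lstsq(A,t[:,2],rcond=None)[0].round(4))
go(.473,-.312,.14,1.9)
E
```

```text
[ 0.57128043 -0.03811058  0.14042289] [-0.46104655  0.12697353 -0.25271422] 0.06575564011898753
2081 ((0.5721416473388672, -0.03875644505023956), (0.04230610653758049, 0.04500257223844528), 1.911544680595398) 0.054029487 [ 0.0003 -0.0022  0.0525]
turn [ 0.001 -0.002 -0.   ] shift [-107.2  270.5    0.4]
```

Request:
apply_moves(
  steps=[
    [0, 0, 0, -14, 27, 0, 0.5],
    [0, 0, 0, -28, 55, 0, 0.5],
    [0, 0, 0, -43, 83, 0, 0.5],
    [0, 0, 0, -57, 111, 0, 0.5],
    [0, 0, 0, -71, 139, 0, 0.5],
    [0, 0, 0, -86, 167, 0, 0.5],
    [0, 0, 0, -100, 195, 0, 0.5],
    [0, 0, 0, -115, 223, 0, 0.5],
    [0, 0, 0, -129, 250, 0, 0.5],
    [0, 0, 0, -137, 270, 0, 0.5],
    [0, 0, 0, -137, 270, 0, 0.5],
    [0, 0, 0, -137, 270, 0, 0.5],
  ],
)

```text
time: 16.8
ee_pos: [0.4415, -0.3131, 0.1383]
eef_rot: [1.0, 0.015, -0.001, -0.001]
ft_force: [0.8, 1.1, 0.0]
width: 0.0652
grip_force: 0.0
```

```bash
python3 - <<'E'
from h import *
w=r.camera("wrist"); Q=cloud(w); save(w,"w7",1.2)
s=r.read_state(); print(s["ee_pos"],s["width"])
m=(np.hypot(Q[...,0]-.473,Q[...,1]+.312)<.025)&(Q[...,2]>.042)&(Q[...,2]<.06); q=Q[m].astype(np.float32)
c=cv2.minEnclosingCircle(q[:,:2].copy()); print(len(q),c,np.median(q[:,2]))
m=(np.hypot(Q[...,0]-.473,Q[...,1]+.312)<.03)&(Q[...,2]>.02)&(Q[...,2]<.04); print(m.sum())
go(*c[0],.028,1.9)
E
```

```text
[ 0.4423999  -0.31180025  0.13848378] 0.06514000508780994
442 ((0.4745236039161682, -0.31303268671035767), 0.011027838103473186) 0.046427608
40
turn [-0.001  0.001 -0.001] shift [ 32.2   2.4 110.4]
```

View pics/w7.png

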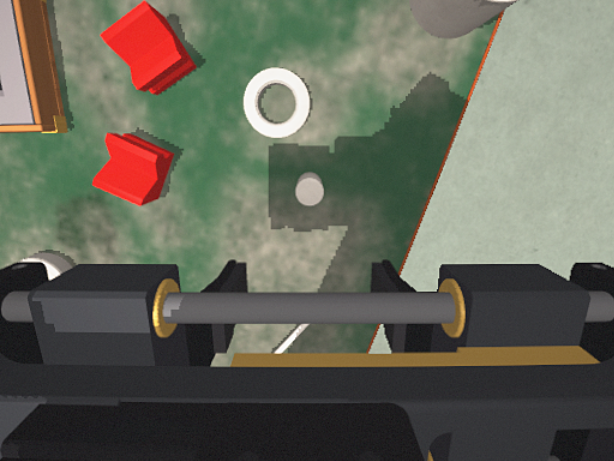

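The wrist view shows the pin gauge upright at (309,189), with the seat ring clear at (276,102). Gripping the pin now.

Request:
apply_moves(
  steps=[
    [0, 0, 0, 16, 1, 0, 0.5],
    [0, 0, 0, 32, 2, 10, 0.5],
    [0, 0, 0, 32, 2, 35, 0.5],
    [0, 0, 0, 32, 2, 65, 0.5],
    [0, 0, 0, 32, 2, 90, 0.5],
    [0, 0, 0, 32, 2, 105, 0.5],
    [0, 0, 0, 32, 2, 110, 0.5],
    [0, 0, 0, 32, 2, 110, 0.5],
    [0, 0, 0, 32, 2, 110, 0],
    [0, 0, 0, 32, 2, 110, -0.4],
    [0, 0, 0, 32, 2, 110, -0.8],
    [0, 0, 0, 32, 2, 110, -0.8],
    [0, 0, 0, 32, 2, 110, -0.8],
    [0, 0, 0, 32, 2, 110, -0.8],
    [0, 0, 0, 32, 2, 110, -0.8],
    [0, 0, 0, 32, 2, 110, -0.8],
    [0, 0, 0, 32, 2, 110, -0.8],
    [0, 0, 0, 32, 2, 110, -0.8],
  ],
  force=25,
)

```text
time: 18.35
ee_pos: [0.475, -0.3134, 0.0296]
eef_rot: [1.0, 0.016, 0.0, 0.0]
ft_force: [0.1, 0.4, 0.9]
width: 0.0213
grip_force: 25.0
```

Request:
apply_moves(
  steps=[
    [0, 0, 0, 0, 0, -20, -0.8],
    [0, 0, 0, 0, 0, -55, -0.8],
    [0, 0, 0, 0, 0, -85, -0.8],
    [0, 0, 0, 5, -20, -90, -0.8],
    [0, 0, 0, 12, -50, -90, -0.8],
    [0, 0, 0, 20, -85, -90, -0.8],
    [0, 0, 0, 28, -120, -90, -0.8],
    [0, 0, 0, 36, -155, -90, -0.8],
    [0, 0, 0, 44, -190, -90, -0.8],
    [0, 0, 0, 52, -225, -90, -0.8],
    [0, 0, 0, 60, -260, -90, -0.8],
    [0, 0, 0, 68, -295, -90, -0.8],
    [0, 0, 0, 76, -330, -90, -0.8],
    [0, 0, 0, 80, -355, -90, -0.8],
    [0, 0, 0, 80, -368, -90, -0.8],
    [0, 0, 0, 80, -374, -90, -0.8],
    [0, 0, 0, 80, -374, -90, -0.8],
    [0, 0, 0, 80, -374, -90, -0.8],
  ],
)

```text
time: 19.85
ee_pos: [0.5425, 0.062, 0.1193]
eef_rot: [1.0, 0.016, -0.0, 0.0]
ft_force: [0.4, 0.1, -0.7]
width: 0.0213
grip_force: 25.0
```

```bash
python3 - <<'E'
from h import *
s=r.read_state(); p=s["ee_pos"]; print(p,s["ft_force"],s["width"],s["grip_force"])
go(.5675,.0645,.065,1.9)
E
```

```text
[0.54250471 0.06201857 0.11934386] [ 0.39294577  0.08776113 -0.71355938] 0.021304350059577967 24.9584698677063
turn [ 0.001  0.    -0.001] shift [25.1 -1.7 54.3]
```

Request:
apply_moves(
  steps=[
    [0, 0, 0, 12, -1, 0, -0.8],
    [0, 0, 0, 25, -2, 5, -0.8],
    [0, 0, 0, 25, -2, 25, -0.8],
    [0, 0, 0, 25, -2, 45, -0.8],
    [0, 0, 0, 25, -2, 52, -0.8],
    [0, 0, 0, 25, -2, 52, -0.8],
    [0, 0, 0, 25, -2, 52, -0.8],
  ],
)

```text
time: 20.43
ee_pos: [0.5676, 0.0649, 0.0679]
eef_rot: [1.0, 0.016, -0.0, 0.0]
ft_force: [0.4, 1.4, 0.2]
width: 0.0212
grip_force: 25.0
```

```bash
python3 - <<'E'
from h import *
w=r.camera("wrist"); save(w,"w8",1.2)
s=r.read_state(); p=s["ee_pos"]; print(p,s["ft_force"])
go(.5675,.0645,.0365,1.9)
E
```

```text
[0.56807309 0.06527818 0.06856826] [ 0.16134343  0.18248166 -0.88790752]
turn [ 0.    -0.001 -0.001] shift [-0.6  0.8 32.1]
```

View pics/w8.png

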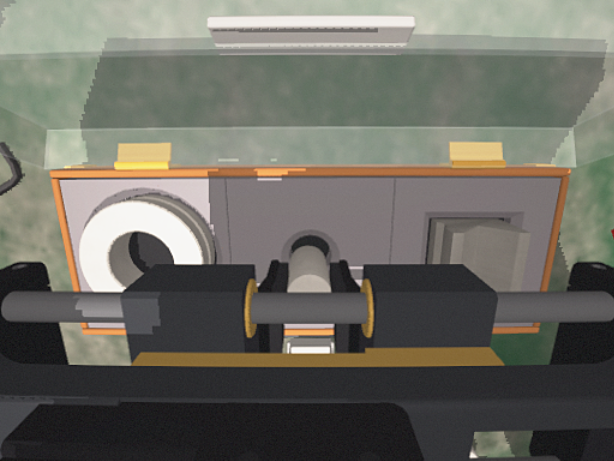

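The pin at (308,268) lines up with its hole, and the ring and V-block sit in their nests on either side. Lowering the pin.

Request:
apply_moves(
  steps=[
    [0, 0, 0, -0.5, 0.5, 8, -0.8],
    [0, 0, 0, -0.5, 0.5, 16, -0.8],
    [0, 0, 0, -0.5, 0.5, 22, -0.8],
    [0, 0, 0, -0.5, 0.5, 26, -0.8],
    [0, 0, 0, -0.5, 0.5, 29, -0.8],
    [0, 0, 0, -0.5, 0.5, 30, -0.8],
    [0, 0, 0, -0.5, 0.5, 30, -0.8],
  ],
)

```text
time: 21.07
ee_pos: [0.5669, 0.0655, 0.0373]
eef_rot: [1.0, 0.016, -0.0, 0.0]
ft_force: [-1.1, 0.5, -1.7]
width: 0.0214
grip_force: 25.0
```

Request:
apply_moves(
  steps=[
    [0, 0, 0, 0, 0, 0.6, -0.8],
    [0, 0, 0, 0, 0, 1.2, -0.8],
    [0, 0, 0, 0, 0, 1.2, -0.8],
    [0, 0, 0, 0, 0, 1.2, -0.8],
  ],
)

```text
time: 21.4
ee_pos: [0.5673, 0.0655, 0.0367]
eef_rot: [1.0, 0.016, 0.0, 0.0]
ft_force: [0.4, 0.3, 0.7]
width: 0.0212
grip_force: 25.0
```

Request:
apply_moves(
  steps=[
    [0, 0, 0, 0, 0, 0.3, -0.3],
    [0, 0, 0, 0, 0, 0.3, -0.1],
    [0, 0, 0, 0, 0, 0.3, -0.1],
    [0, 0, 0, 0, 0, 0.3, -0.1],
    [0, 0, 0, 0, 0, -8, -0.1],
    [0, 0, 0, 0, 0, -25, -0.1],
    [0, 0, 0, 0, 0, -60, -0.1],
    [0, 0, 0, 0, 0, -100, -0.1],
    [0, 0, 0, -20, 20, -140, -0.1],
    [0, 0, 0, -50, 40, -160, -0.1],
    [0, 0, 0, -80, 70, -160, -0.1],
    [0, 0, 0, -90, 100, -160, -0.1],
    [0, 0, 0, -90, 135, -160, -0.1],
    [0, 0, 0, -90, 170, -160, -0.1],
    [0, 0, 0, -90, 205, -160, -0.1],
    [0, 0, 0, -90, 240, -160, -0.1],
    [0, 0, 0, -90, 270, -160, -0.1],
    [0, 0, 0, -90, 270, -160, -0.1],
  ],
)

```text
time: 22.9
ee_pos: [0.4846, -0.2142, 0.1966]
eef_rot: [1.0, 0.012, -0.0, 0.001]
ft_force: [-0.4, -0.9, 0.5]
width: 0.039
grip_force: 0.0
```

```bash
python3 - <<'E'
from h import *
c=r.camera("top"); save(c,"t9"); P=cloud(c); s=r.read_state(); print(s["ee_pos"],s["ft_force"],s["width"])
for n,cx,cy,rr in(("ring",.5645,.166,.045),("pin",.5675,.0645,.025),("blk",.571,-.0385,.035),("seat",.5403,-.284,.035),("bolt",.403,.226,.012)):
    lo=.033 if n in("ring","pin","blk") else .008
    m=(np.hypot(P[...,0]-cx,P[...,1]-cy)<rr)&(P[...,2]>lo)&(P[...,2]<.08); q=P[m].astype(np.float32)
    print(n,len(q),np.percentile(q[:,2],[50,90]).round(4),cv2.minEnclosingCircle(q[:,:2].copy()))
m=(P[...,0]>.6)&(P[...,0]<.75)&(abs(P[...,1]-.06)<.1)&(P[...,2]>.06); print("lid",m.sum(),P[m].max(0) if m.any() else 0)
E
```

```text
[ 0.48518654 -0.21064659  0.19659325] [0.25586763 1.29156721 0.64945665] 0.03908941247751995
ring 427 [0.0437 0.0466] ((0.5679356455802917, 0.16543276607990265), 0.04192391037940979)
pin 63 [0.0504 0.0538] ((0.56796795129776, 0.0659991130232811), 0.023599188774824142)
blk 247 [0.0466 0.0527] ((0.5698707699775696, -0.041354428976774216), 0.03130342811346054)Traceback (most recent call last):
  File "<stdin>", line 6, in <module>
    return _quantile_unchecked(
        a, q, axis, out, overwrite_input, method, keepdims, weights)
    return _ureduce(a,
                    func=_quantile_ureduce_func,
    ...<5 lines>...
                    overwrite_input=overwrite_input,
                    method=method)
    r = func(a, **kwargs)
    result = _quantile(arr,
                       quantiles=q,
    ...<2 lines>...
                       out=out,
                       weights=wgt)
    slices_having_nans = np.isnan(arr[-1, ...])
                                  ~~~^^^^^^^^^
IndexError: index -1 is out of bounds for axis 0 with size 0
```

View pics/t9.png

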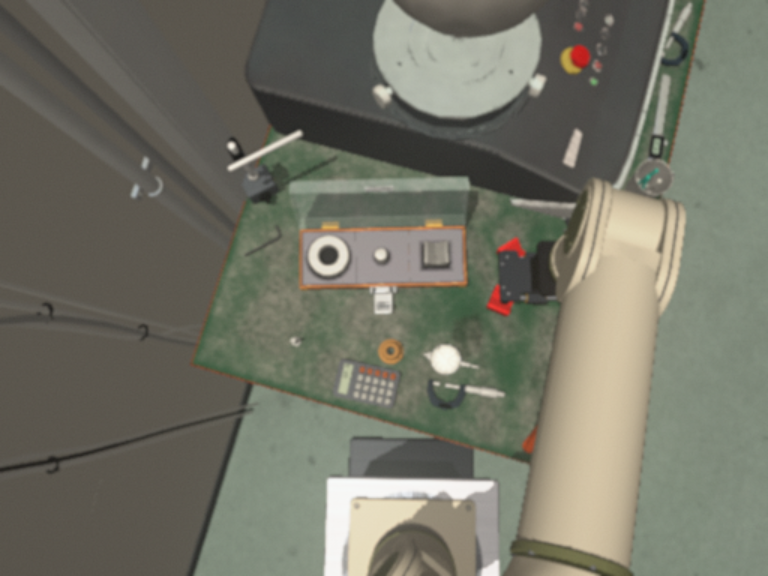

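The top view shows the ring at (328,256), the pin at (381,256) and the V-block at (436,254), all in their nests. The lid is open behind the case and the bolt is unmoved at (295,341). The arm covers the seat ring, which was untouched in the earlier wrist view. Handing the job in.

```bash
python3 -c "
from bench import r
print(r.close_job())"
```

```text
the job is handed in; nothing more can be done
None
```

The job is handed in: the latch was pressed and the lid left open, and the setting ring, V-block and pin gauge stand upright in their nests, measured at full depth; the bolt and seat ring were not touched.

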